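Bolt down the sprung hatch of a model crate

TASK

Shut and bolt the plywood show crate: draw the sprung hatch down and hold it while you feel the barrel bolt into its keeper, which does not sit quite at the nominal height; shoot the bolt fully home and turn its handle right down into the notch. Work by feel and gently - do not ram the bolt, force the handle or bear hard on the hatch - then let go, leaving everything else on the crate and the table where it is.

Things in the scene. Friction and masses are not known exactly. Their poses are not given: they have to be found in the camera images.
- crate: Plywood crate with a pale timber frame on top, 300 x 400 x 130 mm (own x, y, z), fixed to the table; its level top is 130 mm above the table. Origin at the centre of its underside. Its x axis runs along the hatch's hinge line; its -y axis points from the hinges across the hatch to the keeper. Turned up to 0.35 rad about vertical.
- hatch (a joint): Opening angle of the inset plywood hatch (200 mm along x, 250 mm from hinge line to free edge, 12 mm thick): 0 = level with the frame, 0.27 to 0.42 rad at the start (free edge raised). Sprung hinges hold it ajar and push it up whenever it is let go unbolted: at the bolt handle it takes about 2 N near the start and 7 N at level. At -0.036 rad (free edge 9 mm below level) it meets a solid ledge.
- hatch_hinge (a point): Point on the hinge line, level with the hatch's top face, mid-width. Its axes turn with the hatch: x along the hinge line, -y along the hatch's face to its free edge, z out of the face. At angle 0 they are parallel to the crate's, and the point lies at (0, 150, 130) mm in the crate's frame; opening turns the hatch about -x.
- bolt (a joint): How far the steel barrel bolt on the hatch is shot, m. It slides towards the hatch's -y along a line 22 mm above its face at mid-width; drag about 3 N. 0 = drawn back (nose 3 mm short of the free edge), 0 to 0.010 at the start, about 0.015 = nose at the loop's face, about 0.0405 = stopped by the end of its slot, fully home. The handle finds the notch only above about 0.038.
- handle (a joint): Roll of the bolt and its handle about the bolt's length, rad: 0 = handle standing straight out of the hatch's face (play of 0.1 either way in the slot), growing to 1.5 = laid right down in the notch, towards the crate's +x side. Slight friction (about 1 N at its end); it stays where it is left.
- grip (a point): Point on the handle's centre line to grip it, 34 mm from the bolt's axis. The handle is a round steel stem 11 mm thick, its rounded end 57.5 mm from the axis, standing out of a slot in the barrel, whose top is 11 mm from the axis. With bolt = b mm and handle upright it lies at (0, -184 - b, 56) mm from hatch_hinge in its axes. Axes as the hatch's but rolling with the handle (z along the stem).
- nose (a point): Centre of the bolt's flat nose (bolt 14 mm thick, 1 mm bevel), 63 mm from the handle towards -y.
- notch (a point): Middle of the notch in the barrel's +x side, at the height of the bolt's axis and 10 mm to the side of it; 13.5 mm wide for the 11 mm stem. The barrel is 23 mm wide on a 50 x 68 mm plate and a timber packer 56 mm wide; the plate's face is 13 mm and the hatch's face 22 mm below the axis.
- keeper_mid (a point): Nominal middle of the keeper's mouth on the hatch side, 22 mm above the crate's top, 12 mm beyond the hatch's free edge, in line with the bolt when the hatch is level. The loop itself really sits anywhere from 7 mm lower to 7 mm higher than this; no reading tells it. Feel for it with the bolt, easing the hatch up or down (1 mm here = 0.0038 rad of hatch).
- rod: The sliding steel bolt with its handle, one piece; origin on the bolt's axis at the handle, axes as point grip.
- barrel: The bolt's steel barrel and plate on the hatch, slotted on top; origin and axes as hatch_hinge.
- keeper: The keeper on the frame: foot 64 mm wide, two slotted uprights 40 mm high (34 mm over both), and clamped between them the loop that takes the bolt: opening 16 mm wide and high, 16 mm deep, bars 4 mm thick. The bolt enters only when held within about 1 to 1.5 mm of the loop's height. Origin at the centre of the foot, axes as the crate's; it does not show the loop's height.
- panel: The hatch's plywood panel; origin and axes as hatch_hinge.
- ledge: The timber ledge in the crate under the hatch's free edge; origin and axes as the crate's.
- paint_jar: Bystander: small glass paint jar with white lid, 30 mm across, 40 mm high, standing on the crate's frame at its far hinge-side corner. Origin at the centre of its foot.
- tweezers: Bystander: steel tweezers 115 mm long, 4 mm high, lying on the frame beyond the keeper. Origin at the middle of the underside, x along them.
- amber_bottle: Bystander: brown bottle, 48 mm across, 115 mm high. Origin at the centre of its foot.
- dish: Bystander: open glass dish, 90 mm across, 28 mm high. Origin at the centre of its foot.
- kit_box: Bystander: closed cardboard kit box, 190 x 280 x 46 mm. Origin at the centre of its underside.
- water_bottle: Bystander: clear water bottle, 62 mm across, 200 mm high. Origin at the centre of its foot.
- nippers: Bystander: small black-handled nippers, 115 mm long, 14 mm high. Origin under the middle, x along them.

How it is judged:
On the way, in this order (a step that is already met when the one before it is completed fails the run):
1. the hatch is drawn down shut (free edge no more than 12 mm above the frame) (value of joint hatch below 0.05 rad), for 0.1 s.
2. the bolt is shot fully home in its keeper (37 mm or more), the hatch shut, the handle not yet turned (value of joint bolt above 0.037 m and value of joint hatch below 0.04 rad and value of joint handle below 0.6 rad), for 0.2 s.
At the end, for the whole second after the job is handed in: The bolt is shot 37 mm or more through the keeper, its handle is laid down in the notch (1.3 rad or more), the hatch is held shut (free edge no more than 10 mm above the frame), all is at rest, and every bystander is within 20 mm of where it stood (value of joint bolt above 0.037 m and value of joint handle above 1.3 rad and value of joint hatch below 0.04 rad and velocity of joint each of handle, hatch below 0.05 rad/s and distance of each of paint_jar, tweezers, amber_bottle, dish, kit_box, water_bottle, nippers from where it was at the start of the episode below 0.02 m); the robot touches nothing.
It fails at once if the bolt is rammed against the keeper with more than 35 N (contact force between rod and keeper above 35 N).
It fails at once if the handle is forced against the barrel (end of the slot, edge of the notch) with more than 35 N (contact force between rod and barrel above 35 N).
It fails at once if the hatch is borne down on its ledge with more than 35 N (contact force between panel and ledge above 35 N).
It fails at once if the paint jar, the brown bottle or the water bottle is tipped over (angle between any of paint_jar, amber_bottle, water_bottle's own z axis and vertical above 0.6 rad).
It also fails if it takes over 72 s, if anything falls off the work surface, if the arm or the gripper's body presses on something with over 40 N, if the wrist force passes 120 N, or if a joint passes its speed limit or range.

ROBOT

A 6-joint arm with a two-finger parallel gripper is mounted at the origin on the work surface. World frame = base frame: x ahead of the robot, y to its left, z up, the work surface at z = 0. Lengths are in m, angles in rad, forces in N, time in s.
With the tool pointing down it reaches from about 0.35 to 0.975 m from the base axis. Payload 4.9 kg.
Tool frame: the origin (TCP) lies midway between the tips of the shut fingers; the grasp point (between the pads) lies 19 mm behind it; z points along the fingers, y is the line along which they close (so a half turn about z gives the same grasp; the last joint's range is limited). The gripper opens to 85 mm and grips with 20 to 120 N. Pads are 22 mm wide; open, the fingers measure 114 mm over their backs; the gripper's body (76 mm by 85 mm) begins 54 mm behind the grasp point. The pads swing forward as they close: fully open they stand 13 mm farther back than shut.
Start: joints at [-1.276, 0.053, 1.613, -0, 1.476, -0.119], TCP at [0.251, -0.572, 0.231] pointing down, gripper open.
Joint ranges: [-3.01, 3.01], [-1.01, 2.22], [0.06, 2.58], [-1.02, 4.17], [0.09, 2.62], [-3.14, 3.14]. Speed limits (rad/s): [2.57, 2.57, 3.14, 3.14, 3.14, 3.14].

INTERFACE

Orientations are given as a rotation vector (axis times angle).
In Python, from station import ctrl gives the robot as it stands.
- The arm moves only by the shell command python3 -m handwheel 'ROWS' [FORCE]. ROWS is JSON, a list of rows, each an object with "gripper": the gripper command: -1 is fully open, 1 is shut, values between are in proportion; "offset": the shift along the tool's x, y, z in mm, a list of three; "rotation": the turn, a rotation vector about the tool's x, y, z in rad, a list of three. A call has exactly 8 rows; each row is the pose to reach, as a shift and turn from the pose commanded when the call began, along the tool's axes at that moment; what a row does not reach only later rows make up. A row lasts 1/8 s, in which the tool goes at most 62.5 mm and 10.7 degrees, less where a joint would pass 70% of its speed; a pose out of reach is approached as far as the arm can. A call with a gripper value outside its range is refused whole. The fingers move at their own pace and stop on an object; FORCE is the grip in N (left out, the last holds). Time passes only in rows, so rows that repeat a pose let the fingers close, or fill a call up. It gives the time, the measured TCP pose, the force, the opening and the grip force at its end, in the units of the state.
- ctrl.get_obs(): the state, without advancing time (a new reading comes with each control period).
- ctrl.get_image(name): name is "scene" or "top"; returns a dict with "image" (384x512x3 uint8, red, green, blue), "fovy" (degrees; the focal length in pixels is half the picture's height over the tangent of half this angle, whatever the lens; pixels are square), "cx", "cy" (the principal point, pixels), "xyz" and "attitude" of the camera in the world. Camera axes: x right, y up, looking along -z (the intrinsics and any distortion apply to the point x, -y, -z); pixel columns grow to the right and rows downward; lengths in m; the calibration is good to about 2 mm. A picture is of the moment at which its call begins. There is no depth.
- ctrl.finish_job(): hands the job in; it is judged then, once.
The state is a dict: "t": time; "q": joint angles; "dq": joint speeds; "effort": joint torques, N m; "tool_pos": TCP position; "tool_rot": TCP orientation; "contact_force": force on the tool from outside, world axes, zero at the start; "wrist_torque": the same for the moment, N m; "opening": finger opening in m; "grip_force": force on a finger pad.
Only numpy, scipy, OpenCV 4.12 (cv2) and the standard library are available. Lean on these libraries where they do the work, as an engineer would, in place of code of your own. Each camera call takes 0.05 s, during which the arm holds its last target. There are 200 camera calls.

## Working session

There is one attempt and no reset: what is moved stays moved. The work goes in short steps, Python scripts to look and compute and a shell command to move; the robot and the scene stay as the last step left them, time stands still between calls to the robot, and variables do not carry over. Pictures are saved under pics/ and viewed, at most 10 in all, crops included, and the job is handed in when it is done.

```bash
ls; mkdir -p pics; python3 - <<'E'
from station import ctrl
import cv2,json
o=ctrl.get_obs();print({k:o[k] for k in('t','tool_pos','tool_rot','contact_force','opening')})
for n in('scene','top'):
    d=ctrl.get_image(n);cv2.imwrite(f'pics/{n}0.png',d['image'][:,:,::-1]);print({k:v for k,v in d.items() if k!='image'})
a=[cv2.imread(f'pics/{n}0.png') for n in('scene','top')]
E
```

```text
pics
{'t': 0.0, 'tool_pos': array([ 0.25112038, -0.57165444,  0.23005204]), 'tool_rot': array([-3.07258038e+00, -6.45000080e-01,  3.51051162e-04]), 'contact_force': array([-0.6102467 ,  0.17829055,  0.18359876]), 'opening': 0.0855771248535633}
{'fovy': 52.35957371093749, 'cx': 253.38308409579818, 'cy': 189.8152007145648, 'xyz': array([ 0.99643112, -0.4694746 ,  1.2112435 ]), 'attitude': array([0.50708575, 0.24448199, 0.83198814])}
{'fovy': 48.36703501706183, 'cx': 253.90370785946465, 'cy': 188.49190075775746, 'xyz': array([ 0.28541188, -0.06877903,  1.45944722]), 'attitude': array([ 0.13088051, -0.11668382, -1.59453596])}
```

View pics/scene0.png

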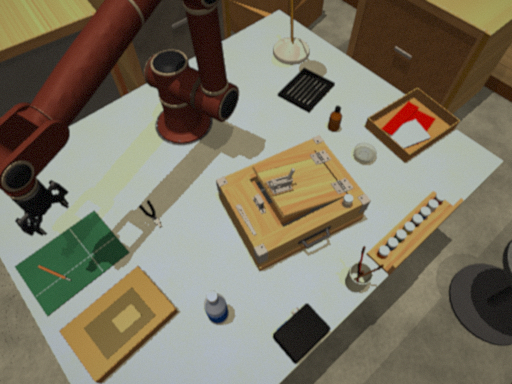

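View pics/top0.png

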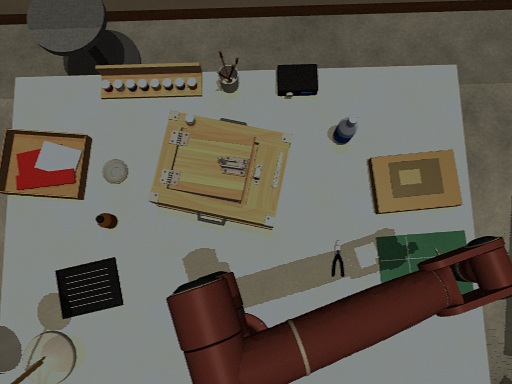

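The scene view shows the crate around (290,200). The top view shows it at (150–293, 110–228), with the bolt near (235,163), the keeper near (257,175) and the hinges on the left. I'll zoom in.

```bash
python3 - <<'E'
import cv2,numpy as np
a=cv2.imread('pics/top0.png')[100:240,140:305]; b=cv2.imread('pics/scene0.png')[130:275,210:375]
f=lambda i:cv2.convertScaleAbs(cv2.resize(i,None,fx=4.8,fy=4.0*1.2,interpolation=cv2.INTER_CUBIC)[:600],alpha=1.2)
for n,i,(u0,v0) in(('a',a,(140,100)),('b',b,(210,130))):
    j=cv2.resize(i,None,fx=4,fy=4,interpolation=cv2.INTER_CUBIC)
    for k in range(0,i.shape[1],20): cv2.putText(j,str(u0+k),(k*4,10),0,.4,(0,0,255));cv2.line(j,(k*4,12),(k*4,18),(0,0,255))
    for k in range(0,i.shape[0],20): cv2.putText(j,str(v0+k),(0,k*4+4),0,.4,(0,0,255));cv2.line(j,(28,k*4),(34,k*4),(0,0,255))
    cv2.imwrite(f'pics/{n}1.png',j)
E
```

```text
(no output)
```

View pics/a1.png

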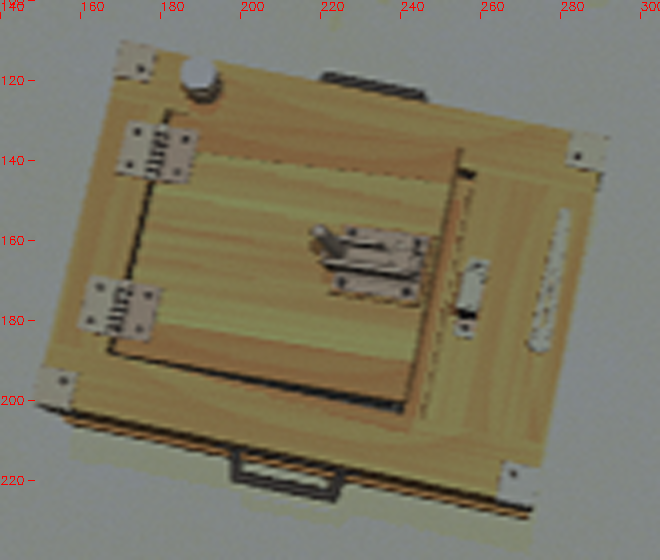

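View pics/b1.png

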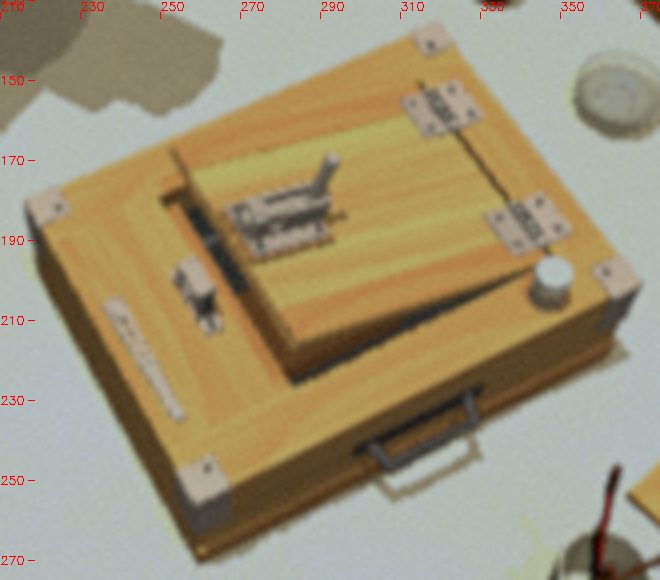

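Pixel readings from the crops:

| Feature | Top view | Scene view |
|---|---|---|
| Crate corner, hinge +x | (169.5,110) | (370,201) |
| Crate corner, keeper +x | (292,134) | (256,255) |
| Crate corner, hinge −x | (149.5,200.7) | (320,135.5) |
| Crate corner, keeper −x | (272.5,227.5) | (216.7,180.7) |
| Handle tip | (219.5,158) | (293,169.5) |

```bash
cat >h.py <<'E'
import numpy as np
from scipy.spatial.transform import Rotation as R
C={'scene':(52.35957371,253.383,189.815,[0.99643112,-0.4694746,1.2112435],[0.50708575,0.24448199,0.83198814]),
'top':(48.367035,253.9037,188.4919,[0.28541188,-0.06877903,1.45944722],[0.13088051,-0.11668382,-1.59453596])}
def ray(n,u,v):
    f,cx,cy,p,a=C[n];F=192/np.tan(np.radians(f/2))
    d=R.from_rotvec(a).apply([(u-cx)/F,-(v-cy)/F,-1]);return np.array(p),d/np.linalg.norm(d)
def plane(n,u,v,z):
    p,d=ray(n,u,v);return p+d*(z-p[2])/d[2]
def proj(n,X):
    f,cx,cy,p,a=C[n];F=192/np.tan(np.radians(f/2));c=R.from_rotvec(a).inv().apply(np.array(X)-p)
    return np.array([cx+F*c[0]/-c[2],cy-F*c[1]/-c[2]])
def tri(a,b):
    p,d=ray('scene',*a);q,e=ray('top',*b)
    s=np.linalg.lstsq(np.c_[d,-e],q-p,rcond=None)[0];x=p+s[0]*d;y=q+s[1]*e
    return (x+y)/2,np.linalg.norm(x-y)
E
python3 - <<'E'
from h import *
np.set_printoptions(precision=4,suppress=True)
T=[(169.5,110),(292,134),(149.5,200.7),(272.5,227.5)];S=[(370,201),(256,255),(320,135.5),(216.7,180.7)]
loc=np.array([(.15,.2),(.15,-.2),(-.15,.2),(-.15,-.2)])
P=[]
for s,t in zip(S,T): print(*tri(s,t),plane('top',*t,.13),plane('scene',*s,.13));P.append((plane('top',*t,.13)+plane('scene',*s,.13))[:2]/2)
P=np.array(P);c=P.mean(0);Q=P-c
yaw=np.arctan2((loc[:,0]*Q[:,1]-loc[:,1]*Q[:,0]).sum(),(loc*Q).sum());print('c',c,'yaw',yaw)
Rz=R.from_euler('z',yaw);print('res',Q-Rz.apply(np.c_[loc,[0]*4])[:,:2])
h,e=tri((293,169.5),(219.5,158));l=Rz.inv().apply(h-[*c,0]);print('tip',h,e,'crate',l)
r=l-[0,.15,.13];print('rel hinge',r,'dist',np.hypot(r[1],r[2]))
# y'=-(184+b), z'=79.5 rotated about -x by a
D=np.hypot(r[1],r[2]);yy=np.sqrt(D**2-.0795**2);print('b',yy-.184)
print('a',np.arctan2(r[2],-r[1])-np.arctan2(.0795,yy))
E
```

```text
[0.7651 0.2092 0.1199] 0.001623262314748836 [0.762  0.2078 0.13  ] [0.7668 0.2022 0.13  ]
[ 0.6678 -0.1883  0.1322] 0.00460905105215891 [ 0.6696 -0.1865  0.13  ] [ 0.666  -0.1897  0.13  ]
[0.4707 0.2759 0.1215] 0.010105775703077531 [0.4665 0.2694 0.13  ] [0.4769 0.275  0.13  ]
[ 0.3742 -0.1127  0.1128] 0.004461477186536588 [ 0.372 -0.114  0.13 ] [ 0.3851 -0.1164  0.13  ]
c [0.5706 0.0435] yaw -0.23773078317712432
res [[ 0.0009  0.0024]
 [-0.0015 -0.0019]
 [-0.0002 -0.0009]
 [ 0.0008  0.0004]]
tip [0.5705 0.0384 0.2491] 0.0031816821253004514 crate [ 0.0011 -0.005   0.2491]
rel hinge [ 0.0011 -0.155   0.1191] dist 0.19545181082470187
b -0.005447037676058003
a 0.23608845410764145
```

```bash
python3 - <<'E'
from h import *
np.set_printoptions(precision=4,suppress=True)
c=np.array([.5706,.0435,0]);Rz=R.from_euler('z',-.2377)
for s,t in(((284.5,216.7),(255,137.5)),((253.5,168),(241.2,202.5))):
    h,e=tri(s,t);r=Rz.inv().apply(h-c)-[0,.15,.13];print(r,e,np.hypot(*r[1:]),np.arctan2(r[2],-r[1]))
for a in(.24,.27,.3,.33,.36):
  for b in(0,.005,.01):
    o=[]
    for L in((0,-.184-b,.0775),(0,-.184-b,.033),(.1,-.25,0),(-.1,-.25,0)):
        X=c+Rz.apply(np.array([0,.15,.13])+R.from_euler('x',-a).apply(L));o+=[proj('scene',X),proj('top',X)]
    print(a,b,np.concatenate(o).round(0))
E
```

```text
[ 0.0999 -0.2376  0.0571] 0.005654481337472164 0.24439459733922414 0.23583569435566681
[-0.1038 -0.2371  0.0465] 0.008711588516274973 0.241571692618331 0.19372532226909878
0.24 0 [291. 170. 221. 158. 287. 179. 225. 162. 282. 217. 256. 137. 251. 168.
 242. 200.]
0.24 0.005 [289. 170. 222. 159. 285. 180. 227. 163. 282. 217. 256. 137. 251. 168.
 242. 200.]
0.24 0.01 [288. 171. 224. 159. 284. 180. 229. 163. 282. 217. 256. 137. 251. 168.
 242. 200.]
0.27 0 [292. 169. 219. 158. 288. 178. 225. 162. 283. 216. 255. 136. 252. 166.
 241. 200.]
0.27 0.005 [291. 169. 221. 158. 286. 178. 226. 162. 283. 216. 255. 136. 252. 166.
 241. 200.]
0.27 0.01 [289. 169. 223. 158. 285. 179. 228. 162. 283. 216. 255. 136. 252. 166.
 241. 200.]
0.3 0 [293. 167. 218. 157. 288. 177. 224. 161. 284. 214. 255. 136. 252. 164.
 240. 199.]
0.3 0.005 [292. 168. 219. 157. 287. 177. 225. 162. 284. 214. 255. 136. 252. 164.
 240. 199.]
0.3 0.01 [290. 168. 221. 158. 286. 178. 227. 162. 284. 214. 255. 136. 252. 164.
 240. 199.]
0.33 0 [294. 166. 216. 157. 289. 176. 223. 161. 284. 213. 254. 135. 253. 163.
 240. 199.]
0.33 0.005 [293. 166. 218. 157. 288. 176. 224. 161. 284. 213. 254. 135. 253. 163.
 240. 199.]
0.33 0.01 [292. 166. 220. 157. 287. 176. 226. 161. 284. 213. 254. 135. 253. 163.
 240. 199.]
0.36 0 [296. 165. 215. 156. 290. 174. 222. 160. 285. 211. 253. 134. 253. 161.
 239. 199.]
0.36 0.005 [294. 165. 216. 156. 289. 175. 223. 160. 285. 211. 253. 134. 253. 161.
 239. 199.]
0.36 0.01 [293. 165. 218. 156. 288. 175. 225. 161. 285. 211. 253. 134. 253. 161.
 239. 199.]
```

The hatch angle is about 0.27 rad and the bolt about 2 mm, and both fit the projections. I'll work out the approach. The tool axes will be x = crate +y, y = crate +x, z = down.

```bash
cat >>h.py <<'E'
c=np.array([.5706,.0435,0]);Rz=R.from_euler('z',-.2377)
RT=R.from_matrix(np.c_[Rz.as_matrix()[:,1],Rz.as_matrix()[:,0],[0,0,-1.]])
def hatchpt(L,a): return c+Rz.apply(np.array([0,.15,.13])+R.from_euler('x',-a).apply(L))
def go(X,Rt=RT):
    from station import ctrl
    o=ctrl.get_obs();r=R.from_rotvec(o['tool_rot'])
    print('t',o['t'],'tcp',o['tool_pos'].round(4),'F',o['contact_force'].round(2),'open',round(o['opening'],4))
    print('offset mm',(r.inv().apply(X-o['tool_pos'])*1e3).round(1),'rot',(r.inv()*Rt).as_rotvec().round(4))
E
python3 - <<'E'
from h import *
g=hatchpt((0,-.186,.062),.27);print(g)
go(g+[0,0,.10])
E
```

```text
[0.5676039  0.03113374 0.23936584]
t 0.1 tcp [ 0.2511 -0.5717  0.2301] F [-0.   -0.94  0.64] open 0.0857
offset mm [ 532.2 -424.9 -108.3] rot [-0.0017 -0.0011 -0.9193]
```

```bash
python3 -m handwheel '[{"gripper":-1,"offset":[0,0,-60],"rotation":[0,0,0]},{"gripper":-1,"offset":[30,-24,-108],"rotation":[0,0,-0.15]},{"gripper":-1,"offset":[76,-60,-108],"rotation":[0,0,-0.3]},{"gripper":-1,"offset":[122,-97,-108],"rotation":[0,0,-0.46]},{"gripper":-1,"offset":[168,-134,-108],"rotation":[0,0,-0.62]},{"gripper":-1,"offset":[214,-171,-108],"rotation":[0,0,-0.78]},{"gripper":-1,"offset":[260,-208,-108],"rotation":[0,0,-0.919]},{"gripper":-1,"offset":[306,-245,-108],"rotation":[0,0,-0.919]}]' 30
python3 - <<'E'
from h import *
go(hatchpt((0,-.186,.062),.27)+[0,0,.10])
E
```

```text
t: 1.1
tool_pos: [0.4334, -0.223, 0.3389]
tool_rot: [-2.469, -1.942, -0.0]
contact_force: [0.7, 0.0, -0.2]
opening: 0.0854
grip_force: 0.0
t 1.1 tcp [ 0.4334 -0.223   0.3389] F [ 0.74  0.02 -0.23] open 0.0854
offset mm [278.6  70.7  -0.5] rot [-0.0001 -0.0001  0.0002]
```

```bash
python3 -m handwheel '[{"gripper":-0.2,"offset":[50,13,0],"rotation":[0,0,0]},{"gripper":-0.2,"offset":[100,26,0],"rotation":[0,0,0]},{"gripper":-0.2,"offset":[150,38,0],"rotation":[0,0,0]},{"gripper":-0.2,"offset":[200,51,0],"rotation":[0,0,0]},{"gripper":-0.2,"offset":[245,63,0],"rotation":[0,0,0]},{"gripper":-0.2,"offset":[279,71,0],"rotation":[0,0,0]},{"gripper":-0.2,"offset":[279,71,0],"rotation":[0,0,0]},{"gripper":-0.2,"offset":[279,71,0],"rotation":[0,0,0]}]'
python3 - <<'E'
from h import *
from station import ctrl
import cv2
g=hatchpt((0,-.186,.062),.27);go(g+[0,0,.10])
i=[]
for n in('scene','top'):
    im=ctrl.get_image(n)['image'][:,:,::-1];u,v=proj(n,g).round().astype(int);print(n,proj(n,g),proj(n,ctrl.get_obs()['tool_pos']),u-40,v-60)
    i.append(cv2.resize(im[v-60:v+50,u-40:u+40],None,fx=5,fy=5,interpolation=cv2.INTER_CUBIC))
cv2.imwrite('pics/c.png',np.hstack(i))
E
```

```text
t: 2.1
tool_pos: [0.5674, 0.0291, 0.3388]
tool_rot: [-2.469, -1.942, 0.002]
contact_force: [-0.2, 0.1, 0.5]
opening: 0.0511
grip_force: 0.0
t 2.1 tcp [0.5674 0.0291 0.3388] F [-0.25  0.11  0.53] open 0.0511
offset mm [ 2.  -0.3 -0.5] rot [-0.0008  0.0006 -0.0004]
scene [289.81927485 172.16510038] [291.58721762 152.5051179 ] 250 112
top [221.82035916 159.35301366] [219.60963076 151.12125645] 182 99
```

View pics/c.png

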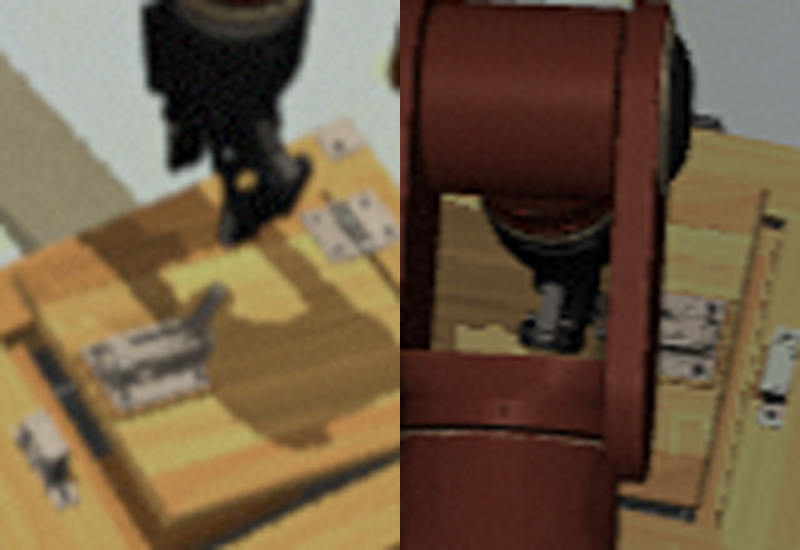

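The scene crop shows the handle tip at (218,292), which is pixel (293.6,170.4). That is within about 1 px of the prediction, so I'll descend astride the handle.

```bash
python3 -m handwheel '[{"gripper":-0.2,"offset":[1,0,30],"rotation":[0,0,0]},{"gripper":-0.2,"offset":[2,0,60],"rotation":[0,0,0]},{"gripper":-0.2,"offset":[2,0,85],"rotation":[0,0,0]},{"gripper":-0.2,"offset":[2,0,105],"rotation":[0,0,0]},{"gripper":-0.2,"offset":[2,0,116],"rotation":[0,0,0]},{"gripper":-0.2,"offset":[2,0,116],"rotation":[0,0,0]},{"gripper":0.25,"offset":[2,0,116],"rotation":[0,0,0]},{"gripper":0.25,"offset":[2,0,116],"rotation":[0,0,0]}]' 20
python3 -m handwheel '[{"gripper":0.4,"offset":[0,0,0],"rotation":[0,0,0]},{"gripper":0.5,"offset":[0,0,0],"rotation":[0,0,0]},{"gripper":0.55,"offset":[0,0,0],"rotation":[0,0,0]},{"gripper":0.58,"offset":[0,0,0],"rotation":[0,0,0]},{"gripper":0.6,"offset":[0,0,0],"rotation":[0,0,0]},{"gripper":0.62,"offset":[0,0,0],"rotation":[0,0,0]},{"gripper":0.62,"offset":[0,0,0],"rotation":[0,0,0]},{"gripper":0.62,"offset":[0,0,0],"rotation":[0,0,0]}]' 20
```

```text
t: 3.2
tool_pos: [0.5688, 0.0314, 0.2246]
tool_rot: [2.468, 1.941, 0.002]
contact_force: [-0.0, 0.4, 0.8]
opening: 0.0325
grip_force: 0.0
t: 4.2
tool_pos: [0.5683, 0.0315, 0.2234]
tool_rot: [2.469, 1.942, 0.0]
contact_force: [1.3, 0.7, -0.1]
opening: 0.0166
grip_force: 0.3
```

```bash
python3 -m handwheel '[{"gripper":0.62,"offset":[0,1,0],"rotation":[0,0,0]},{"gripper":0.64,"offset":[0,1.5,0],"rotation":[0,0,0]},{"gripper":0.66,"offset":[0,1.5,0],"rotation":[0,0,0]},{"gripper":0.67,"offset":[0,1.5,0],"rotation":[0,0,0]},{"gripper":0.68,"offset":[0,1.5,0],"rotation":[0,0,0]},{"gripper":0.69,"offset":[0,1.5,0],"rotation":[0,0,0]},{"gripper":0.7,"offset":[0,1.5,0],"rotation":[0,0,0]},{"gripper":0.7,"offset":[0,1.5,0],"rotation":[0,0,0]}]' 20
```

```text
t: 5.2
tool_pos: [0.5697, 0.0311, 0.2233]
tool_rot: [2.469, 1.942, 0.0]
contact_force: [0.8, -0.5, -0.6]
opening: 0.0127
grip_force: 0.3
```

```bash
python3 -m handwheel '[{"gripper":0.72,"offset":[0,0,0],"rotation":[0,0,0]},{"gripper":0.74,"offset":[0,0,0],"rotation":[0,0,0]},{"gripper":0.76,"offset":[0,0,0],"rotation":[0,0,0]},{"gripper":0.8,"offset":[0,0,0],"rotation":[0,0,0]},{"gripper":0.9,"offset":[0,0,0],"rotation":[0,0,0]},{"gripper":1,"offset":[0,0,0],"rotation":[0,0,0]},{"gripper":1,"offset":[0,0,0],"rotation":[0,0,0]},{"gripper":1,"offset":[0,0,0],"rotation":[0,0,0]}]' 20
```

```text
t: 6.2
tool_pos: [0.5692, 0.0312, 0.2233]
tool_rot: [-2.469, -1.941, 0.001]
contact_force: [-4.3, 1.0, 3.2]
opening: 0.0104
grip_force: 20.7
```

```bash
python3 - <<'E'
from h import *
from station import ctrl
o=ctrl.get_obs();g=o['tool_pos']+[0,0,.019];l=Rz.inv().apply(g-c)-[0,.15,.13];print(l)
from math import *
for b in(0,.002,.005,.01):
    D=hypot(l[1],l[2])
    for zz in(.056,.062,.066):
        a=(l[2]*1)  # solve l_z = sin a*(.184+b)+cos a*zz
        A=.184+b;a=asin(l[2]/hypot(A,zz))-atan2(zz,A);y=-(A*cos(a)-zz*sin(a))
        print(b,zz,'a',round(a,3),'ypred',round(y,4),'->dy,dz at 0:',round((-A-y)*1e3,1),round((zz-l[2])*1e3,1))
E
```

```text
[ 0.00151409 -0.1622625   0.11229124]
0 0.056 a 0.328 ypred -0.1561 ->dy,dz at 0: -27.9 -56.3
0 0.062 a 0.292 ypred -0.1584 ->dy,dz at 0: -25.6 -50.3
0 0.066 a 0.268 ypred -0.16 ->dy,dz at 0: -24.0 -46.3
0.002 0.056 a 0.324 ypred -0.1585 ->dy,dz at 0: -27.5 -56.3
0.002 0.062 a 0.288 ypred -0.1607 ->dy,dz at 0: -25.3 -50.3
0.002 0.066 a 0.264 ypred -0.1623 ->dy,dz at 0: -23.7 -46.3
0.005 0.056 a 0.318 ypred -0.162 ->dy,dz at 0: -27.0 -56.3
0.005 0.062 a 0.283 ypred -0.1642 ->dy,dz at 0: -24.8 -50.3
0.005 0.066 a 0.26 ypred -0.1657 ->dy,dz at 0: -23.3 -46.3
0.01 0.056 a 0.309 ypred -0.1678 ->dy,dz at 0: -26.2 -56.3
0.01 0.062 a 0.275 ypred -0.1699 ->dy,dz at 0: -24.1 -50.3
0.01 0.066 a 0.252 ypred -0.1714 ->dy,dz at 0: -22.6 -46.3
```

```bash
python3 -m handwheel '[{"gripper":1,"offset":[-3.9,-0.5,6],"rotation":[0,0,0]},{"gripper":1,"offset":[-7.6,-0.5,12],"rotation":[0,0,0]},{"gripper":1,"offset":[-11,-0.5,18],"rotation":[0,0,0]},{"gripper":1,"offset":[-14.1,-0.5,24],"rotation":[0,0,0]},{"gripper":1,"offset":[-17,-0.5,30],"rotation":[0,0,0]},{"gripper":1,"offset":[-19.7,-0.5,36],"rotation":[0,0,0]},{"gripper":1,"offset":[-21.3,-0.5,40],"rotation":[0,0,0]},{"gripper":1,"offset":[-21.3,-0.5,40],"rotation":[0,0,0]}]' 30; python3 - <<'E'
from h import *
from station import ctrl
import cv2
o=ctrl.get_obs();print(RT.inv().apply(o['contact_force']),o['tool_pos'])
im=ctrl.get_image('scene')['image'][:,:,::-1]
cv2.imwrite('pics/d.png',cv2.resize(im[130:260,215:355],None,fx=4.5,fy=4.5,interpolation=cv2.INTER_CUBIC))
E
```

```text
t: 7.2
tool_pos: [0.564, 0.0112, 0.1836]
tool_rot: [-2.468, -1.941, -0.001]
contact_force: [-4.4, 1.8, 4.7]
opening: 0.0101
grip_force: 31.3
[ 0.74961919 -4.75872363 -4.68197383] [0.56402822 0.01120387 0.18363326]
```

View pics/d.png

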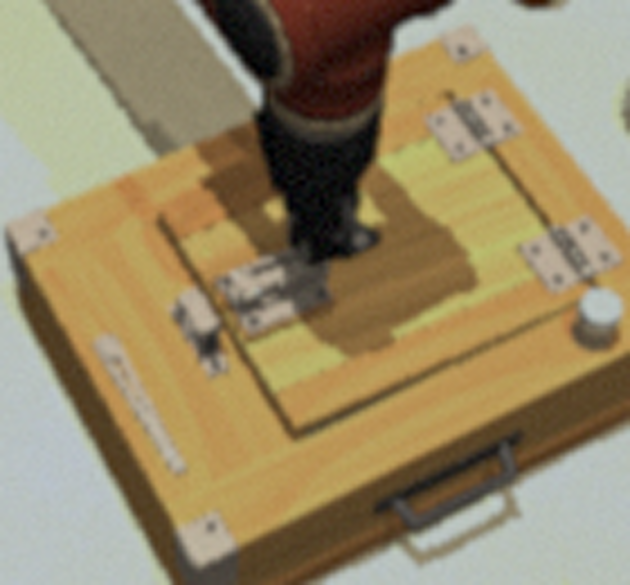

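The hatch is nearly level: its corner is at (295,435) in the crop, close to the frame. I'll ease the side load and go on down by feel.

```bash
python3 -m handwheel '[{"gripper":1,"offset":[-0.3,-0.7,1],"rotation":[0,0,0]},{"gripper":1,"offset":[-0.6,-1.5,2],"rotation":[0,0,0]},{"gripper":1,"offset":[-1,-1.5,3],"rotation":[0,0,0]},{"gripper":1,"offset":[-1.3,-1.5,4],"rotation":[0,0,0]},{"gripper":1,"offset":[-1.3,-1.5,4],"rotation":[0,0,0]},{"gripper":1,"offset":[-1.3,-1.5,4],"rotation":[0,0,0]},{"gripper":1,"offset":[-1.3,-1.5,4],"rotation":[0,0,0]},{"gripper":1,"offset":[-1.3,-1.5,4],"rotation":[0,0,0]}]'
python3 -m handwheel '[{"gripper":1,"offset":[0,0,0.5],"rotation":[0,0,0]},{"gripper":1,"offset":[0,0,1],"rotation":[0,0,0]},{"gripper":1,"offset":[0,0,1.5],"rotation":[0,0,0]},{"gripper":1,"offset":[-0.5,0,2],"rotation":[0,0,0]},{"gripper":1,"offset":[-0.5,0,2],"rotation":[0,0,0]},{"gripper":1,"offset":[-0.5,0,2],"rotation":[0,0,0]},{"gripper":1,"offset":[-0.5,0,2],"rotation":[0,0,0]},{"gripper":1,"offset":[-0.5,0,2],"rotation":[0,0,0]}]'
```

```text
t: 8.25
tool_pos: [0.5637, 0.0103, 0.1811]
tool_rot: [2.469, 1.942, 0.006]
contact_force: [-3.1, 2.6, 5.6]
opening: 0.01
grip_force: 31.5
t: 9.25
tool_pos: [0.5636, 0.0099, 0.1793]
tool_rot: [2.469, 1.942, 0.006]
contact_force: [-3.5, 2.5, 6.8]
opening: 0.0099
grip_force: 31.6
```

```bash
python3 -m handwheel '[{"gripper":1,"offset":[0,-0.5,0.5],"rotation":[0,0,0]},{"gripper":1,"offset":[0,-1,1],"rotation":[0,0,0]},{"gripper":1,"offset":[0,-1.5,1.5],"rotation":[0,0,0]},{"gripper":1,"offset":[-0.5,-2,2],"rotation":[0,0,0]},{"gripper":1,"offset":[-0.5,-2,2.5],"rotation":[0,0,0]},{"gripper":1,"offset":[-0.5,-2,3],"rotation":[0,0,0]},{"gripper":1,"offset":[-0.5,-2,3],"rotation":[0,0,0]},{"gripper":1,"offset":[-0.5,-2,3],"rotation":[0,0,0]}]'
python3 -m handwheel '[{"gripper":1,"offset":[0,0,0.5],"rotation":[0,0,0]},{"gripper":1,"offset":[0,0,1],"rotation":[0,0,0]},{"gripper":1,"offset":[0,0,1.5],"rotation":[0,0,0]},{"gripper":1,"offset":[-0.5,0,2],"rotation":[0,0,0]},{"gripper":1,"offset":[-0.5,0,2],"rotation":[0,0,0]},{"gripper":1,"offset":[-0.5,0,2],"rotation":[0,0,0]},{"gripper":1,"offset":[-0.5,0,2],"rotation":[0,0,0]},{"gripper":1,"offset":[-0.5,0,2],"rotation":[0,0,0]}]'
```

```text
t: 10.25
tool_pos: [0.5631, 0.0093, 0.1774]
tool_rot: [2.466, 1.939, 0.011]
contact_force: [-0.3, 1.6, 8.2]
opening: 0.0099
grip_force: 31.5
t: 11.25
tool_pos: [0.5629, 0.0087, 0.1753]
tool_rot: [2.466, 1.939, 0.01]
contact_force: [0.9, 0.5, 8.1]
opening: 0.0103
grip_force: 31.6
```

```bash
python3 -m handwheel '[{"gripper":1,"offset":[0,0,0.5],"rotation":[0,0,0]},{"gripper":1,"offset":[0,0,1],"rotation":[0,0,0]},{"gripper":1,"offset":[0,0,1.5],"rotation":[0,0,0]},{"gripper":1,"offset":[0,0,2],"rotation":[0,0,0]},{"gripper":1,"offset":[0,0,2.5],"rotation":[0,0,0]},{"gripper":1,"offset":[0,0,3],"rotation":[0,0,0]},{"gripper":1,"offset":[0,0,3],"rotation":[0,0,0]},{"gripper":1,"offset":[0,0,3],"rotation":[0,0,0]}]'
python3 -m handwheel '[{"gripper":1,"offset":[0,0,0.5],"rotation":[0,0,0]},{"gripper":1,"offset":[0,0,1],"rotation":[0,0,0]},{"gripper":1,"offset":[0,0,1.5],"rotation":[0,0,0]},{"gripper":1,"offset":[0,0,2],"rotation":[0,0,0]},{"gripper":1,"offset":[0,0,2],"rotation":[0,0,0]},{"gripper":1,"offset":[0,0,2],"rotation":[0,0,0]},{"gripper":1,"offset":[0,0,2],"rotation":[0,0,0]},{"gripper":1,"offset":[0,0,2],"rotation":[0,0,0]}]'
```

```text
t: 12.25
tool_pos: [0.5628, 0.008, 0.1726]
tool_rot: [2.465, 1.938, 0.008]
contact_force: [-1.4, -1.5, 9.2]
opening: 0.0098
grip_force: 31.9
t: 13.25
tool_pos: [0.5627, 0.0077, 0.1706]
tool_rot: [2.465, 1.938, 0.007]
contact_force: [-1.7, -2.3, 9.6]
opening: 0.0099
grip_force: 32.0
```

```bash
python3 -m handwheel '[{"gripper":1,"offset":[0,0,0.5],"rotation":[0,0,0]},{"gripper":1,"offset":[0,0,1],"rotation":[0,0,0]},{"gripper":1,"offset":[0,0,1.5],"rotation":[0,0,0]},{"gripper":1,"offset":[0,0,2],"rotation":[0,0,0]},{"gripper":1,"offset":[0,0,2.5],"rotation":[0,0,0]},{"gripper":1,"offset":[0,0,2.5],"rotation":[0,0,0]},{"gripper":1,"offset":[0,0,2.5],"rotation":[0,0,0]},{"gripper":1,"offset":[0,0,2.5],"rotation":[0,0,0]}]'; python3 - <<'E'
from h import *
from station import ctrl
import cv2
im=ctrl.get_image('scene')['image'][:,:,::-1]
cv2.imwrite('pics/e.png',cv2.resize(im[155:235,245:345],None,fx=7,fy=7,interpolation=cv2.INTER_CUBIC))
E
```

```text
t: 14.25
tool_pos: [0.5627, 0.0077, 0.1681]
tool_rot: [2.465, 1.938, 0.007]
contact_force: [-2.0, -1.9, 9.5]
opening: 0.01
grip_force: 32.1
```

View pics/e.png

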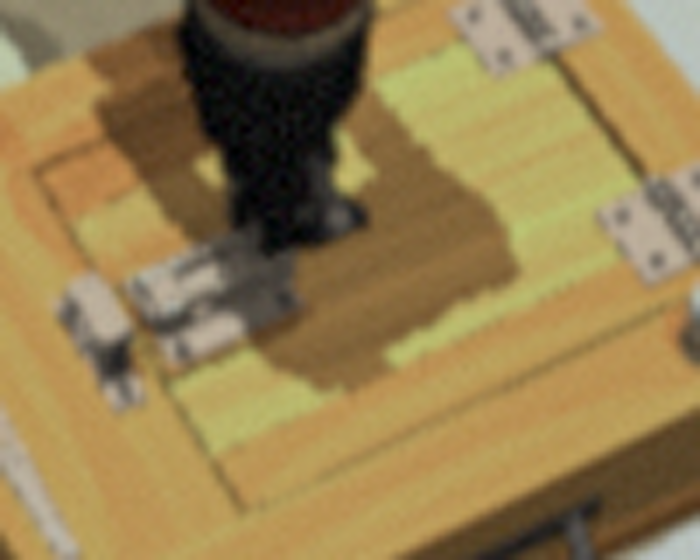

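The hatch looks level, with only thin seams around it (corner at (245,510) in the crop). I'll probe once more for the ledge.

```bash
python3 -m handwheel '[{"gripper":1,"offset":[0,0,0.5],"rotation":[0,0,0]},{"gripper":1,"offset":[0,0,1],"rotation":[0,0,0]},{"gripper":1,"offset":[0,0,1.5],"rotation":[0,0,0]},{"gripper":1,"offset":[0,0,2],"rotation":[0,0,0]},{"gripper":1,"offset":[0,0,2],"rotation":[0,0,0]},{"gripper":1,"offset":[0,0,2],"rotation":[0,0,0]},{"gripper":1,"offset":[0,0,2],"rotation":[0,0,0]},{"gripper":1,"offset":[0,0,2],"rotation":[0,0,0]}]'
```

```text
t: 15.3
tool_pos: [0.5627, 0.0076, 0.1661]
tool_rot: [2.465, 1.938, 0.007]
contact_force: [-2.5, -2.2, 9.4]
opening: 0.0101
grip_force: 32.2
```

```bash
python3 -m handwheel '[{"gripper":1,"offset":[0,0,0.5],"rotation":[0,0,0]},{"gripper":1,"offset":[0,0,1],"rotation":[0,0,0]},{"gripper":1,"offset":[0,0,1.5],"rotation":[0,0,0]},{"gripper":1,"offset":[0,0,2],"rotation":[0,0,0]},{"gripper":1,"offset":[0,0,2],"rotation":[0,0,0]},{"gripper":1,"offset":[0,0,2],"rotation":[0,0,0]},{"gripper":1,"offset":[0,0,2],"rotation":[0,0,0]},{"gripper":1,"offset":[0,0,2],"rotation":[0,0,0]}]'
```

```text
t: 16.3
tool_pos: [0.5627, 0.0076, 0.1641]
tool_rot: [2.465, 1.938, 0.007]
contact_force: [-1.9, -2.2, 9.5]
opening: 0.0099
grip_force: 32.3
```

```bash
python3 - <<'E'
from h import *
for a in(.05,.02,0,-.02,-.036): print(a,[proj('scene',hatchpt(L,a)).round(1).tolist() for L in((.1,-.25,0),(-.1,-.25,0),(.028,-.247,.009),(-.028,-.247,.009))], (hatchpt((0,-.19,.011+.022),a)[2]).round(4))
print(proj('scene',hatchpt((.102,-.252,0),0)))
E
python3 -m handwheel '[{"gripper":1,"offset":[0,0,0],"rotation":[0,0,0]},{"gripper":1,"offset":[0,0,0],"rotation":[0,0,0]},{"gripper":1,"offset":[0,0,-1],"rotation":[0,0,0]},{"gripper":1,"offset":[0,0,-2],"rotation":[0,0,0]},{"gripper":1,"offset":[0,0,-2],"rotation":[0,0,0]},{"gripper":1,"offset":[0,0,-2],"rotation":[0,0,0]},{"gripper":1,"offset":[0,0,-2],"rotation":[0,0,0]},{"gripper":1,"offset":[0,0,-2],"rotation":[0,0,0]}]' 60
```

```text
0.05 [[279.3, 225.3], [249.4, 176.5], [269.1, 205.1], [260.6, 191.4]] 0.1725
0.02 [[279.1, 226.5], [249.4, 177.8], [268.9, 206.3], [260.5, 192.6]] 0.1668
0 [[279.0, 227.2], [249.4, 178.6], [268.8, 207.1], [260.4, 193.4]] 0.163
-0.02 [[279.0, 227.9], [249.4, 179.4], [268.7, 207.9], [260.4, 194.3]] 0.1592
-0.036 [[279.0, 228.4], [249.5, 180.0], [268.6, 208.5], [260.3, 194.9]] 0.1561
[278.78690971 227.98312998]
t: 17.3
tool_pos: [0.5627, 0.0078, 0.1655]
tool_rot: [2.465, 1.938, 0.008]
contact_force: [0.2, -1.3, 6.1]
opening: 0.0094
grip_force: 58.5
```

```bash
python3 -m handwheel '[{"gripper":1,"offset":[0,0,0.5],"rotation":[0,0,0]},{"gripper":1,"offset":[0,0,1],"rotation":[0,0,0]},{"gripper":1,"offset":[0,0,1.5],"rotation":[0,0,0]},{"gripper":1,"offset":[0,0,2],"rotation":[0,0,0]},{"gripper":1,"offset":[0,0,2.5],"rotation":[0,0,0]},{"gripper":1,"offset":[0,0,2.5],"rotation":[0,0,0]},{"gripper":1,"offset":[0,0,2.5],"rotation":[0,0,0]},{"gripper":1,"offset":[0,0,2.5],"rotation":[0,0,0]}]'
```

```text
t: 18.3
tool_pos: [0.5627, 0.0076, 0.1637]
tool_rot: [2.465, 1.938, 0.007]
contact_force: [-2.0, -1.5, 9.4]
opening: 0.0096
grip_force: 58.7
```

```bash
python3 -m handwheel '[{"gripper":1,"offset":[0,0,0.5],"rotation":[0,0,0]},{"gripper":1,"offset":[0,0,1],"rotation":[0,0,0]},{"gripper":1,"offset":[0,0,1.5],"rotation":[0,0,0]},{"gripper":1,"offset":[0,0,1.5],"rotation":[0,0,0]},{"gripper":1,"offset":[0,0,1.5],"rotation":[0,0,0]},{"gripper":1,"offset":[0,0,1.5],"rotation":[0,0,0]},{"gripper":1,"offset":[0,0,1.5],"rotation":[0,0,0]},{"gripper":1,"offset":[0,0,1.5],"rotation":[0,0,0]}]'
```

```text
t: 19.3
tool_pos: [0.5628, 0.0077, 0.1634]
tool_rot: [2.465, 1.938, 0.007]
contact_force: [-4.4, -2.2, 13.6]
opening: 0.0091
grip_force: 59.4
```

The ledge is at TCP z ≈ 0.164, where the force rises steeply. That gives a height reference. I'll lift slightly off it and run the bolt out until the nose touches.

```bash
python3 -m handwheel '[{"gripper":1,"offset":[0,0,-1],"rotation":[0,0,0]},{"gripper":1,"offset":[0,0,-2.5],"rotation":[0,0,0]},{"gripper":1,"offset":[-1,0,-4],"rotation":[0,0,0]},{"gripper":1,"offset":[-2.5,0,-4],"rotation":[0,0,0]},{"gripper":1,"offset":[-4,0,-4],"rotation":[0,0,0]},{"gripper":1,"offset":[-5.5,0,-4],"rotation":[0,0,0]},{"gripper":1,"offset":[-7,0,-4],"rotation":[0,0,0]},{"gripper":1,"offset":[-7,0,-4],"rotation":[0,0,0]}]'
python3 - <<'E'
from h import *
from station import ctrl
o=ctrl.get_obs();print('tool-axes F',RT.inv().apply(o['contact_force']).round(1),'hinge',(Rz.inv().apply(o['tool_pos']-c)-[0,.15,.13]).round(4))
E
```

```text
t: 20.3
tool_pos: [0.5613, 0.002, 0.1654]
tool_rot: [2.466, 1.939, 0.011]
contact_force: [0.2, 2.8, 5.6]
opening: 0.0097
grip_force: 58.5
tool-axes F [ 2.8 -0.5 -5.6] hinge [ 0.0007 -0.1925  0.0354]
```

```bash
cat >s.py <<'E'
from h import *
from station import ctrl
o=ctrl.get_obs();print('tool-axes F',RT.inv().apply(o['contact_force']).round(1),'hinge',(Rz.inv().apply(o['tool_pos']-c)-[0,.15,.13]).round(4),'rot',(RT.inv()*R.from_rotvec(o['tool_rot'])).as_rotvec().round(3))
E
python3 -m handwheel '[{"gripper":1,"offset":[-1,0,0],"rotation":[0,0,0]},{"gripper":1,"offset":[-2,0,0],"rotation":[0,0,0]},{"gripper":1,"offset":[-3,0,0],"rotation":[0,0,0]},{"gripper":1,"offset":[-4,0,0],"rotation":[0,0,0]},{"gripper":1,"offset":[-5,0,0],"rotation":[0,0,0]},{"gripper":1,"offset":[-6,0,0],"rotation":[0,0,0]},{"gripper":1,"offset":[-6,0,0],"rotation":[0,0,0]},{"gripper":1,"offset":[-6,0,0],"rotation":[0,0,0]}]'; python3 s.py
```

```text
t: 21.3
tool_pos: [0.5599, -0.0038, 0.1653]
tool_rot: [2.466, 1.939, 0.011]
contact_force: [2.0, 1.6, 5.3]
opening: 0.0095
grip_force: 58.5
tool-axes F [ 2.   1.6 -5.3] hinge [ 0.0008 -0.1985  0.0353] rot [-0.008  0.003  0.   ]
```

```bash
python3 -m handwheel '[{"gripper":1,"offset":[-0.5,0,0],"rotation":[0,0,0]},{"gripper":1,"offset":[-1,0,0],"rotation":[0,0,0]},{"gripper":1,"offset":[-1.5,0,0],"rotation":[0,0,0]},{"gripper":1,"offset":[-2,0,0],"rotation":[0,0,0]},{"gripper":1,"offset":[-2.5,0,0],"rotation":[0,0,0]},{"gripper":1,"offset":[-3,0,0],"rotation":[0,0,0]},{"gripper":1,"offset":[-3,0,0],"rotation":[0,0,0]},{"gripper":1,"offset":[-3,0,0],"rotation":[0,0,0]}]'; python3 s.py
```

```text
t: 22.3
tool_pos: [0.5593, -0.0063, 0.1652]
tool_rot: [2.466, 1.939, 0.012]
contact_force: [2.6, 2.7, 5.5]
opening: 0.0094
grip_force: 58.5
tool-axes F [ 3.3  1.9 -5.5] hinge [ 0.0007 -0.2011  0.0352] rot [-0.008  0.003  0.   ]
```

```bash
python3 -m handwheel '[{"gripper":1,"offset":[-0.5,0,0],"rotation":[0,0,0]},{"gripper":1,"offset":[-1,0,0],"rotation":[0,0,0]},{"gripper":1,"offset":[-1.5,0,0],"rotation":[0,0,0]},{"gripper":1,"offset":[-2,0,0],"rotation":[0,0,0]},{"gripper":1,"offset":[-2.5,0,0],"rotation":[0,0,0]},{"gripper":1,"offset":[-3,0,0],"rotation":[0,0,0]},{"gripper":1,"offset":[-3,0,0],"rotation":[0,0,0]},{"gripper":1,"offset":[-3,0,0],"rotation":[0,0,0]}]'; python3 s.py
```

```text
t: 23.3
tool_pos: [0.5592, -0.0067, 0.1655]
tool_rot: [2.468, 1.942, 0.019]
contact_force: [4.3, 11.0, 5.7]
opening: 0.0093
grip_force: 58.5
tool-axes F [11.7  1.6 -5.7] hinge [ 0.0007 -0.2015  0.0355] rot [-0.008  0.009 -0.   ]
```

Contact: the nose meets the loop's face at y = −0.2015, pressing at about 9 N. I'll keep that light push and ease the hatch up.

```bash
python3 -m handwheel '[{"gripper":1,"offset":[0,0,-0.5],"rotation":[0,0,0]},{"gripper":1,"offset":[0,0,-1],"rotation":[0,0,0]},{"gripper":1,"offset":[0,0,-1.5],"rotation":[0,0,0]},{"gripper":1,"offset":[0,0,-2],"rotation":[0,0,0]},{"gripper":1,"offset":[0,0,-2.5],"rotation":[0,0,0]},{"gripper":1,"offset":[0,0,-3],"rotation":[0,0,0]},{"gripper":1,"offset":[0,0,-3],"rotation":[0,0,0]},{"gripper":1,"offset":[0,0,-3],"rotation":[0,0,0]}]'; python3 s.py
```

```text
t: 24.3
tool_pos: [0.5589, -0.0068, 0.1665]
tool_rot: [2.468, 1.942, 0.019]
contact_force: [8.3, 9.3, -2.4]
opening: 0.0094
grip_force: 58.4
tool-axes F [11.   5.8  2.4] hinge [ 0.0005 -0.2017  0.0365] rot [-0.008  0.009 -0.   ]
```

```bash
python3 -m handwheel '[{"gripper":1,"offset":[0,0,-0.5],"rotation":[0,0,0]},{"gripper":1,"offset":[0,0,-1],"rotation":[0,0,0]},{"gripper":1,"offset":[0,0,-1.5],"rotation":[0,0,0]},{"gripper":1,"offset":[0,0,-2],"rotation":[0,0,0]},{"gripper":1,"offset":[0,0,-2.5],"rotation":[0,0,0]},{"gripper":1,"offset":[0,0,-3],"rotation":[0,0,0]},{"gripper":1,"offset":[0,0,-3],"rotation":[0,0,0]},{"gripper":1,"offset":[0,0,-3],"rotation":[0,0,0]}]'; python3 s.py
```

```text
t: 25.3
tool_pos: [0.5589, -0.0067, 0.1691]
tool_rot: [2.468, 1.942, 0.019]
contact_force: [9.0, 10.5, -3.9]
opening: 0.0091
grip_force: 58.4
tool-axes F [12.3  6.3  3.9] hinge [ 0.0005 -0.2015  0.0391] rot [-0.008  0.009 -0.   ]
```

```bash
python3 -m handwheel '[{"gripper":1,"offset":[0.5,0,-0.5],"rotation":[0,0,0]},{"gripper":1,"offset":[1,0,-1],"rotation":[0,0,0]},{"gripper":1,"offset":[1,0,-1.5],"rotation":[0,0,0]},{"gripper":1,"offset":[1,0,-2],"rotation":[0,0,0]},{"gripper":1,"offset":[1,0,-2],"rotation":[0,0,0]},{"gripper":1,"offset":[1,0,-2],"rotation":[0,0,0]},{"gripper":1,"offset":[1,0,-2],"rotation":[0,0,0]},{"gripper":1,"offset":[1,0,-2],"rotation":[0,0,0]}]'; python3 s.py
```

```text
t: 26.3
tool_pos: [0.559, -0.0064, 0.1711]
tool_rot: [2.468, 1.942, 0.017]
contact_force: [8.2, 8.8, -4.1]
opening: 0.0089
grip_force: 58.4
tool-axes F [10.5  5.9  4.1] hinge [ 0.0005 -0.2013  0.0411] rot [-0.008  0.007 -0.   ]
```

The tool force has turned downward (−4 N). I'll back the bolt off to see whether nose friction is the cause.

```bash
python3 -m handwheel '[{"gripper":1,"offset":[1,0,0],"rotation":[0,0,0]},{"gripper":1,"offset":[2,0,0],"rotation":[0,0,0]},{"gripper":1,"offset":[3,0,0],"rotation":[0,0,0]},{"gripper":1,"offset":[4,0,0],"rotation":[0,0,0]},{"gripper":1,"offset":[5,0,0],"rotation":[0,0,0]},{"gripper":1,"offset":[6,0,0],"rotation":[0,0,0]},{"gripper":1,"offset":[6,0,0],"rotation":[0,0,0]},{"gripper":1,"offset":[6,0,0],"rotation":[0,0,0]}]'; python3 s.py
```

```text
t: 27.3
tool_pos: [0.5595, -0.0045, 0.1725]
tool_rot: [2.465, 1.938, 0.005]
contact_force: [4.0, -2.6, 3.5]
opening: 0.0095
grip_force: 59.0
tool-axes F [-1.6  4.5 -3.5] hinge [ 0.0005 -0.1993  0.0425] rot [-0.007 -0.002  0.001]
```

```bash
python3 -m handwheel '[{"gripper":1,"offset":[-2,0,0],"rotation":[0,0,0]},{"gripper":1,"offset":[-4,0,0],"rotation":[0,0,0]},{"gripper":1,"offset":[-5,0,0],"rotation":[0,0,0]},{"gripper":1,"offset":[-6,0,0],"rotation":[0,0,0]},{"gripper":1,"offset":[-7,0,0],"rotation":[0,0,0]},{"gripper":1,"offset":[-8,0,0],"rotation":[0,0,0]},{"gripper":1,"offset":[-8,0,0],"rotation":[0,0,0]},{"gripper":1,"offset":[-8,0,0],"rotation":[0,0,0]}]'; python3 s.py
```

```text
t: 28.3
tool_pos: [0.5589, -0.0067, 0.173]
tool_rot: [-2.468, -1.943, -0.022]
contact_force: [8.9, 15.2, 3.2]
opening: 0.0092
grip_force: 59.1
tool-axes F [16.9  5.1 -3.2] hinge [ 0.0005 -0.2015  0.043 ] rot [-0.008  0.011 -0.001]
```

```bash
python3 -m handwheel '[{"gripper":1,"offset":[4,0,0],"rotation":[0,0,0]},{"gripper":1,"offset":[6,-0.5,-1],"rotation":[0,0,0]},{"gripper":1,"offset":[6,-1,-2],"rotation":[0,0,0]},{"gripper":1,"offset":[4,-1,-2],"rotation":[0,0,0]},{"gripper":1,"offset":[2.5,-1,-2],"rotation":[0,0,0]},{"gripper":1,"offset":[1.5,-1,-2],"rotation":[0,0,0]},{"gripper":1,"offset":[1,-1,-2],"rotation":[0,0,0]},{"gripper":1,"offset":[1,-1,-2],"rotation":[0,0,0]}]'; python3 s.py
```

```text
t: 29.3
tool_pos: [0.558, -0.01, 0.1749]
tool_rot: [2.464, 1.938, 0.011]
contact_force: [8.6, 0.9, 1.7]
opening: 0.0091
grip_force: 59.1
tool-axes F [ 2.9  8.1 -1.7] hinge [ 0.0003 -0.205   0.0449] rot [-0.01   0.001  0.   ]
```

The bolt is in the loop: y = −0.205 with only drag resisting. I'll ease the side load and shoot it on.

```bash
python3 -m handwheel '[{"gripper":1,"offset":[-1,1,0],"rotation":[0,0,0]},{"gripper":1,"offset":[-2,2,0],"rotation":[0,0,0]},{"gripper":1,"offset":[-3.5,2,0],"rotation":[0,0,0]},{"gripper":1,"offset":[-5,2,0],"rotation":[0,0,0]},{"gripper":1,"offset":[-6.5,2,0],"rotation":[0,0,0]},{"gripper":1,"offset":[-8,2,0],"rotation":[0,0,0]},{"gripper":1,"offset":[-9,2,0],"rotation":[0,0,0]},{"gripper":1,"offset":[-9,2,0],"rotation":[0,0,0]}]'; python3 s.py
```

```text
t: 30.3
tool_pos: [0.5562, -0.0187, 0.1746]
tool_rot: [2.467, 1.94, 0.006]
contact_force: [4.3, 2.2, 5.8]
opening: 0.0095
grip_force: 59.6
tool-axes F [ 3.1  3.6 -5.8] hinge [ 0.0006 -0.2138  0.0446] rot [-0.005  0.001  0.   ]
```

```bash
python3 -m handwheel '[{"gripper":1,"offset":[-1.5,0.5,0],"rotation":[0,0,0]},{"gripper":1,"offset":[-3,1,0],"rotation":[0,0,0]},{"gripper":1,"offset":[-4.5,1,0],"rotation":[0,0,0]},{"gripper":1,"offset":[-6,1,0],"rotation":[0,0,0]},{"gripper":1,"offset":[-7.5,1,0],"rotation":[0,0,0]},{"gripper":1,"offset":[-9,1,0],"rotation":[0,0,0]},{"gripper":1,"offset":[-10,1,0],"rotation":[0,0,0]},{"gripper":1,"offset":[-10,1,0],"rotation":[0,0,0]}]'; python3 s.py
```

```text
t: 31.3
tool_pos: [0.5542, -0.0281, 0.1746]
tool_rot: [2.468, 1.942, 0.005]
contact_force: [1.5, 4.9, 7.4]
opening: 0.0091
grip_force: 59.8
tool-axes F [ 5.1  0.3 -7.4] hinge [ 0.0009 -0.2234  0.0446] rot [-0.003  0.002 -0.   ]
```

```bash
python3 -m handwheel '[{"gripper":1,"offset":[-1,0,0],"rotation":[0,0,0]},{"gripper":1,"offset":[-1.7,0,0],"rotation":[0,0,0]},{"gripper":1,"offset":[-2.4,0,0],"rotation":[0,0,0]},{"gripper":1,"offset":[-3,0,0],"rotation":[0,0,0]},{"gripper":1,"offset":[-3.5,0,0],"rotation":[0,0,0]},{"gripper":1,"offset":[-4,0,0],"rotation":[0,0,0]},{"gripper":1,"offset":[-4.4,0,0],"rotation":[0,0,0]},{"gripper":1,"offset":[-4.4,0,0],"rotation":[0,0,0]}]'; python3 s.py
```

```text
t: 32.3
tool_pos: [0.5536, -0.0302, 0.1747]
tool_rot: [-2.467, -1.942, -0.011]
contact_force: [3.7, 10.9, 6.9]
opening: 0.0096
grip_force: 59.8
tool-axes F [11.5  1.  -6.9] hinge [ 0.0009 -0.2256  0.0447] rot [-0.003  0.007 -0.001]
```

```bash
python3 -m handwheel '[{"gripper":1,"offset":[-0.5,0,0],"rotation":[0,0,0]},{"gripper":1,"offset":[-1,0,0],"rotation":[0,0,0]},{"gripper":1,"offset":[-1.3,0,0],"rotation":[0,0,0]},{"gripper":1,"offset":[-1.3,0,0],"rotation":[0,0,0]},{"gripper":1,"offset":[-1.3,0,0],"rotation":[0,0,0]},{"gripper":1,"offset":[-1.3,0,0],"rotation":[0,0,0]},{"gripper":1,"offset":[-1.3,0,0],"rotation":[0,0,0]},{"gripper":1,"offset":[-1.3,0,0],"rotation":[0,0,0]}]'; python3 s.py
```

```text
t: 33.3
tool_pos: [0.5536, -0.0304, 0.1748]
tool_rot: [-2.466, -1.942, -0.014]
contact_force: [4.4, 15.6, 7.5]
opening: 0.0092
grip_force: 59.8
tool-axes F [16.2  0.6 -7.5] hinge [ 0.0009 -0.2258  0.0448] rot [-0.003  0.009 -0.001]
```

The bolt is home against its stop: stiff at y = −0.2258, force rising. I'll unload, release and lift.

```bash
python3 -m handwheel '[{"gripper":1,"offset":[2,0,0],"rotation":[0,0,0]},{"gripper":1,"offset":[3.5,0,0],"rotation":[0,0,0]},{"gripper":1,"offset":[3.5,0,0],"rotation":[0,0,0]},{"gripper":0.2,"offset":[3.5,0,0],"rotation":[0,0,0]},{"gripper":0.2,"offset":[3.5,0,0],"rotation":[0,0,0]},{"gripper":0.2,"offset":[3.5,0,0],"rotation":[0,0,0]},{"gripper":0.2,"offset":[3.5,0,-25],"rotation":[0,0,0]},{"gripper":0.2,"offset":[3.5,0,-55],"rotation":[0,0,0]}]'; python3 s.py
python3 - <<'E'
from h import *
from station import ctrl
import cv2
im=ctrl.get_image('scene')['image'][:,:,::-1]
cv2.imwrite('pics/f.png',cv2.resize(im[150:235,235:345],None,fx=7,fy=7,interpolation=cv2.INTER_CUBIC))
E
```

```text
t: 34.3
tool_pos: [0.5516, -0.0309, 0.2269]
tool_rot: [-2.468, -1.94, 0.004]
contact_force: [-0.3, 0.2, 0.6]
opening: 0.0336
grip_force: 0.0
tool-axes F [ 0.2 -0.3 -0.6] hinge [-0.001  -0.2268  0.0969] rot [ 0.003 -0.     0.001]
```

View pics/f.png

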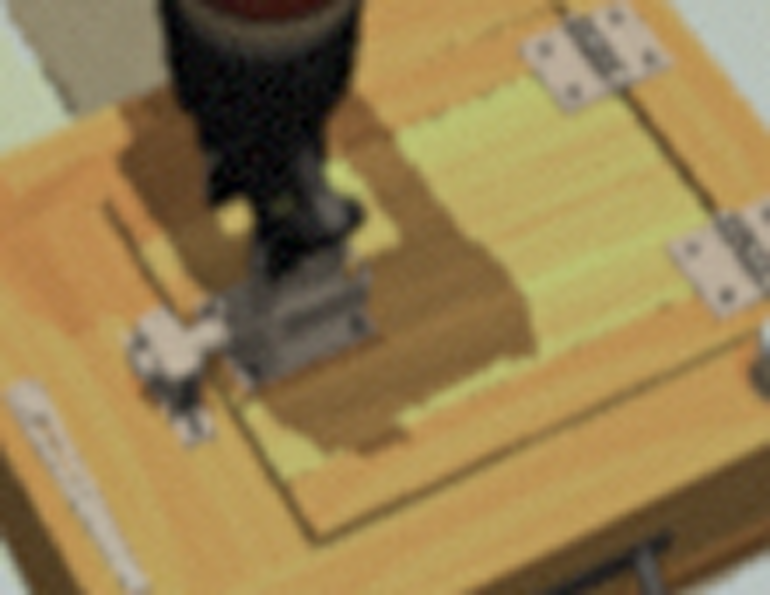

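The bolt spans into the keeper (at (205,330) in the crop) and the hatch is held. Next I'll go to the −x side of the handle with shut fingers.

```bash
python3 -m handwheel '[{"gripper":1,"offset":[0,-10,-3],"rotation":[0,0,0]},{"gripper":1,"offset":[0,-20,-3],"rotation":[0,0,0]},{"gripper":1,"offset":[0,-30,-3],"rotation":[0,0,0]},{"gripper":1,"offset":[0,-30,0],"rotation":[0,0,0]},{"gripper":1,"offset":[0,-30,10],"rotation":[0,0,0]},{"gripper":1,"offset":[0,-30,20],"rotation":[0,0,0]},{"gripper":1,"offset":[0,-30,30],"rotation":[0,0,0]},{"gripper":1,"offset":[0,-30,40],"rotation":[0,0,0]}]' 20; python3 s.py
```

```text
t: 35.35
tool_pos: [0.5233, -0.0238, 0.1867]
tool_rot: [-2.469, -1.942, 0.001]
contact_force: [0.2, 0.6, -0.3]
opening: 0.0003
grip_force: 0.0
tool-axes F [ 0.7 -0.   0.3] hinge [-0.0301 -0.2266  0.0567] rot [ 0.001 -0.     0.   ]
```

```bash
python3 -m handwheel '[{"gripper":1,"offset":[0,4,0],"rotation":[0,0,0]},{"gripper":1,"offset":[0,7,0],"rotation":[0,0,0]},{"gripper":1,"offset":[0,10,0],"rotation":[0,0,0]},{"gripper":1,"offset":[0,12,0],"rotation":[0,0,0]},{"gripper":1,"offset":[0,14,0],"rotation":[0,0,0]},{"gripper":1,"offset":[0,16,0],"rotation":[0,0,0]},{"gripper":1,"offset":[0,18,0],"rotation":[0,0,0]},{"gripper":1,"offset":[0,18,0],"rotation":[0,0,0]}]'; python3 s.py
```

```text
t: 36.35
tool_pos: [0.5411, -0.0281, 0.1878]
tool_rot: [2.469, 1.942, 0.0]
contact_force: [-1.9, -0.4, 0.9]
opening: 0.0001
grip_force: 0.3
tool-axes F [-0.8 -1.8 -0.9] hinge [-0.0118 -0.2265  0.0578] rot [-0.  0.  0.]
```

```bash
python3 -m handwheel '[{"gripper":1,"offset":[0,2,0],"rotation":[0,0,0]},{"gripper":1,"offset":[0,5,0],"rotation":[0,0,0]},{"gripper":1,"offset":[0,8,0],"rotation":[0,0,0]},{"gripper":1,"offset":[0,11,0],"rotation":[0,0,0]},{"gripper":1,"offset":[0,14,0],"rotation":[0,0,0]},{"gripper":1,"offset":[0,17,0],"rotation":[0,0,0]},{"gripper":1,"offset":[0,20,0],"rotation":[0,0,0]},{"gripper":1,"offset":[0,20,0],"rotation":[0,0,0]}]'; python3 s.py
```

```text
t: 37.35
tool_pos: [0.5607, -0.0329, 0.1879]
tool_rot: [2.469, 1.942, 0.001]
contact_force: [-0.7, 1.0, 0.6]
opening: -0.0001
grip_force: 0.2
tool-axes F [ 0.8 -0.9 -0.6] hinge [ 0.0084 -0.2266  0.0579] rot [-0.001  0.     0.   ]
```

```bash
python3 -m handwheel '[{"gripper":1,"offset":[0,3,0],"rotation":[0,0,0]},{"gripper":1,"offset":[0,6,0],"rotation":[0,0,0]},{"gripper":1,"offset":[0,9,0],"rotation":[0,0,0]},{"gripper":1,"offset":[0,12,0],"rotation":[0,0,0]},{"gripper":1,"offset":[0,9,0],"rotation":[0,0,0]},{"gripper":1,"offset":[0,9,-12],"rotation":[0,0,0]},{"gripper":1,"offset":[0,9,-25],"rotation":[0,0,0]},{"gripper":1,"offset":[0,15,-25],"rotation":[0,0,0]}]'; python3 s.py
```

```text
t: 38.35
tool_pos: [0.5763, -0.0366, 0.2156]
tool_rot: [2.467, 1.94, 0.005]
contact_force: [-0.1, -0.0, -0.4]
opening: -0.0001
grip_force: 0.0
tool-axes F [-0.1 -0.1  0.4] hinge [ 0.0243 -0.2265  0.0856] rot [-0.005  0.     0.   ]
```

```bash
python3 -m handwheel '[{"gripper":1,"offset":[0,14,0],"rotation":[0,0,0]},{"gripper":1,"offset":[0,14,10],"rotation":[0,0,0]},{"gripper":1,"offset":[0,14,20],"rotation":[0,0,0]},{"gripper":1,"offset":[0,14,24],"rotation":[0,0,0]},{"gripper":1,"offset":[0,14,28],"rotation":[0,0,0]},{"gripper":1,"offset":[0,14,32],"rotation":[0,0,0]},{"gripper":1,"offset":[0,14,36],"rotation":[0,0,0]},{"gripper":1,"offset":[0,14,36],"rotation":[0,0,0]}]'; python3 s.py
```

```text
t: 39.35
tool_pos: [0.5883, -0.0396, 0.1764]
tool_rot: [-2.469, -1.942, 0.001]
contact_force: [-0.1, -0.6, 0.4]
opening: -0.0002
grip_force: 0.1
tool-axes F [-0.6  0.  -0.4] hinge [ 0.0367 -0.2266  0.0464] rot [ 0.001 -0.     0.   ]
```

```bash
python3 -m handwheel '[{"gripper":1,"offset":[0,0,1.5],"rotation":[0,0,0]},{"gripper":1,"offset":[0,0,3],"rotation":[0,0,0]},{"gripper":1,"offset":[0,0,4.5],"rotation":[0,0,0]},{"gripper":1,"offset":[0,0,6],"rotation":[0,0,0]},{"gripper":1,"offset":[0,0,7.5],"rotation":[0,0,0]},{"gripper":1,"offset":[0,0,9],"rotation":[0,0,0]},{"gripper":1,"offset":[0,0,9],"rotation":[0,0,0]},{"gripper":1,"offset":[0,0,9],"rotation":[0,0,0]}]'; python3 s.py
```

```text
t: 40.35
tool_pos: [0.5883, -0.0396, 0.1676]
tool_rot: [-2.469, -1.942, 0.001]
contact_force: [-0.0, -1.4, 0.4]
opening: -0.0
grip_force: 0.1
tool-axes F [-1.4  0.3 -0.4] hinge [ 0.0368 -0.2266  0.0376] rot [ 0.001 -0.     0.   ]
```

```bash
python3 -m handwheel '[{"gripper":1,"offset":[0,0,0.5],"rotation":[0,0,0]},{"gripper":1,"offset":[0,0,1],"rotation":[0,0,0]},{"gripper":1,"offset":[0,0,1.5],"rotation":[0,0,0]},{"gripper":1,"offset":[0,0,2],"rotation":[0,0,0]},{"gripper":1,"offset":[0,0,2.5],"rotation":[0,0,0]},{"gripper":1,"offset":[0,0,3],"rotation":[0,0,0]},{"gripper":1,"offset":[0,0,3],"rotation":[0,0,0]},{"gripper":1,"offset":[0,0,3],"rotation":[0,0,0]}]'; python3 s.py
```

```text
t: 41.35
tool_pos: [0.5888, -0.0397, 0.1653]
tool_rot: [2.469, 1.942, 0.001]
contact_force: [-0.6, -0.9, 4.8]
opening: 0.0001
grip_force: 2.6
tool-axes F [-1.  -0.4 -4.8] hinge [ 0.0373 -0.2266  0.0353] rot [-0.001 -0.     0.   ]
```

The stem meets its stop at TCP z = 0.1653, which fits 1.5 rad (predicted 9 mm above the bolt axis). I'll lift clear and check.

```bash
python3 -m handwheel '[{"gripper":1,"offset":[0,0,-5],"rotation":[0,0,0]},{"gripper":1,"offset":[0,0,-30],"rotation":[0,0,0]},{"gripper":1,"offset":[0,0,-70],"rotation":[0,0,0]},{"gripper":1,"offset":[0,0,-120],"rotation":[0,0,0]},{"gripper":1,"offset":[0,0,-150],"rotation":[0,0,0]},{"gripper":1,"offset":[0,-40,-150],"rotation":[0,0,0]},{"gripper":1,"offset":[0,-80,-150],"rotation":[0,0,0]},{"gripper":1,"offset":[0,-80,-150],"rotation":[0,0,0]}]'
python3 - <<'E'
from h import *
from station import ctrl
import cv2
print([ (L,proj('scene',hatchpt(L,.02)).round(1)) for L in((0,-.2245,.022),(.0575,-.2245,.026))])
im=ctrl.get_image('scene')['image'][:,:,::-1]
cv2.imwrite('pics/g.png',cv2.resize(im[140:260,215:375],None,fx=5,fy=5,interpolation=cv2.INTER_CUBIC))
E
```

```text
t: 42.35
tool_pos: [0.5091, -0.0202, 0.3142]
tool_rot: [-2.469, -1.942, 0.001]
contact_force: [0.9, 0.2, 0.0]
opening: -0.0002
grip_force: 0.0
[((0, -0.2245, 0.022), array([271.1, 194.5])), ((0.0575, -0.2245, 0.026), array([280.1, 208.1]))]
```

View pics/g.png

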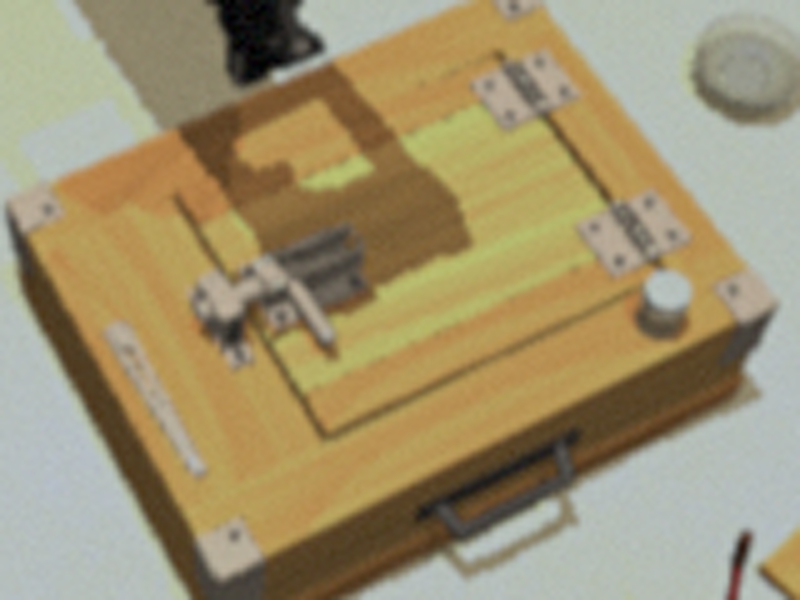

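The handle is laid down. Its tip is at crop (333,345), which is pixel (281.6,209), against a prediction of (280.1,208.1). The bolt is through the keeper, the hatch is shut, and the jar and tweezers are where they were.

```bash
python3 -c "
from station import ctrl
print(ctrl.finish_job())"
```

```text
the job is handed in; nothing more can be done
None
```

I handed the job in at about 42 s with the hatch shut, the bolt fully home in its keeper and the handle laid down in the notch; hand-in gave no verdict, so this rests on force readings and the last picture.

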